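Stack the rinsed vial tray on the loaded one

TASK

The empty white vial tray leaning on the sloping wire drainer is dry: pick it up by its carrying bar, bring it level and stack it on the loaded tray of the same size, which stands with a few millimetres of play in the grey spill tray, so that all four corner pins drop fully into the sockets and it sits flush. Lower it gently - feel the pins in, do not drop or force it - leave the spill tray where it is, and do not knock over or push aside the glassware, the tube rack and the half-size tray standing around.

Things in the scene. Friction and masses are not known exactly. Their poses are not given: they have to be found in the camera images.
- tray: Empty stacking tray, white plastic, 140 (its x) by 190 (its y) mm, about 0.4 kg. Origin: centre of its floor's underside; z its upward normal. It leans on the drainer turned 32 degrees about y: -x edge low, +x edge high. Floor 4 mm, side walls 26 mm high. At each corner a 26 mm square column, top 64 mm above the origin, with a socket in its top and a pin below.
- tray_bar (a point): Middle of the empty tray's carrying bar, 46 mm above the tray's origin along its z; axes as the tray. The bar runs along y: 10 mm thick (x), 110 mm long (y), from 34 to 58 mm above the origin, on a 12 mm wide post at either end. Beside it both compartments are empty for 55 mm, down to the floor at 4 mm.
- tray_pin (a point): Tip of one of the empty tray's four pins, under a corner column, at x -57, y -82, z -12 mm in the tray's frame; the others at x +-57, y +-82. Round, 10 mm in diameter, 12 mm long, the last 1.5 mm tapering to 8 mm. They fit the sockets in the column tops: square, 12 by 12 mm, 14 mm deep. Seated, the tray's origin is at the height of the lower tray's column tops, either way round.
- spill_tray: Grey spill tray, loose, 162 (x) by 212 (y) mm, walls 22 mm high, 4 mm thick. Origin: centre of its underside, on the bench. In it, sides parallel to its own, stands the loaded tray (1.5 kg together). That tray can be anywhere up to 5 mm off the middle in x and in y: its exact place is not given, find it by touch or by eye. It stays put until pushed sideways with over 5 N.
- stack_place (a point): Middle of the spill tray at the height of the loaded tray's column tops, 80 mm above the bench; axes as the spill tray. The loaded tray is of the same mould as the empty one (140 by 190 mm, columns, socket axes at x +-57, y +-82 from its own middle), its floor's underside 16 mm up, eight capped amber vials inside, tops 8 mm below the column tops.
- drainer: Sloping draining stand of 8 mm steel wire in a drip pan 190 (x) by 200 (y) by 14 mm, fixed. Origin: centre of the pan's underside; -x is its low side. Two sloping wires at y = +-52 mm carry the tray's floor; at the low end they turn up 18 mm square to the slope and stop the tray's low edge. The leaning tray's origin is 70 mm above the bench over the pan's centre.
- half_tray: Bystander: a tray of the same kind but half-size, 110 by 120 mm, with two vials in it, loose, at the right. Origin: centre of its floor's underside, 12 mm above the bench. Not to be used.
- amber_bottle: Bystander: small amber bottle with white cap, 56 mm in diameter, 115 mm high, loose, standing between the trays. Origin: centre of its base.
- amber_bottle2: Bystander: a second such bottle, behind the trays. Origin: centre of its base.
- beaker: Bystander: clear beaker, 68 mm in diameter, 90 mm high, loose, standing between the trays. Origin: centre of its base.
- reagent_bottle: Bystander: white bottle with a red cap, 66 mm in diameter, 150 mm high, loose, behind the trays. Origin: centre of its base.
- measuring_cylinder: Bystander: clear measuring cylinder on a blue six-sided foot 80 mm wide, 218 mm high, loose, behind the trays. Origin: centre of its base.
- tube_rack: Bystander: white test-tube rack 66 (x) by 190 (y) mm with five tubes, 106 mm high, loose, at the left. Origin: centre of its base.
Mind the look-alikes: they are no part of the job. What is shaped like the tray but purple is not meant.

How it is judged (in metres and radians):
At the end, for the whole second after the job is handed in: The tray is released, at rest and fully seated: its origin 77.5 to 82.5 mm above the spill tray's (80 = flush; riding on the columns is 90+), within 11 mm of its axis (the lower tray's play), sides parallel within 2.3 degrees, either way round, level within 1.1 degrees of it and 1.7 of the bench (z of tray in the frame of spill_tray between 0.0775 and 0.0825 m and horizontal distance between tray and spill_tray below 0.011 m and angle between the x axis of tray and the x axis of spill_tray, either way round below 0.04 rad and angle between the z axis of tray and the z axis of spill_tray, either way round below 0.02 rad and angle between tray's own z axis and vertical below 0.03 rad and linear speed of each of tray, spill_tray below 0.02 m/s); the robot touches nothing.
It fails at once if the tray is rammed or dropped onto the loaded tray (more than 60 N between them) (contact force between tray and spill_tray above 60 N).
It fails at once if the spill tray is shoved more than 30 mm or tipped (distance of spill_tray from where it was at the start of the episode above 0.03 m or angle between spill_tray's own z axis and vertical above 0.2 rad).
It fails at once if a bystander is knocked over or pushed aside by more than 40 mm (distance of any of half_tray, amber_bottle, amber_bottle2, beaker, reagent_bottle, measuring_cylinder, tube_rack from where it was at the start of the episode above 0.04 m or angle between any of half_tray, amber_bottle, amber_bottle2, beaker, reagent_bottle, measuring_cylinder, tube_rack's own z axis and vertical above 0.5 rad).
It also fails if it takes over 64 s, if anything falls off the work surface, if the arm or the gripper's body presses on something with over 40 N, if the wrist force passes 120 N, or if a joint passes its speed limit or range.

ROBOT

A 6-joint arm with a two-finger parallel gripper is mounted at the origin on the work surface. World frame = base frame: x ahead of the robot, y to its left, z up, the work surface at z = 0. Lengths are in mm, angles in degrees, forces in N, time in s.
With the tool pointing down it reaches from about 300 to 875 mm from the base axis. Payload 4.2 kg.
Tool frame: the origin (TCP) lies on the mounting face of the last link; the fingertips stand 173 mm ahead of it and the grasp point (between the pads) lies 155 mm ahead of it; z points along the fingers, y is the line along which they close (so a half turn about z gives the same grasp; the last joint's range is limited). The gripper opens to 85 mm and grips with 20 to 120 N. Pads are 22 mm wide; open, the fingers measure 114 mm over their backs; the gripper's body (76 mm by 85 mm) begins 54 mm behind the grasp point. The pads swing forward as they close: fully open they stand 13 mm farther back than shut.
Start: joints at [-1.146, 18.312, 89.639, -0, 72.044, -1.146], TCP at [574.998, 0.001, 404.738] pointing down, gripper open.
Joint ranges: [-177.97, 177.97], [-48.28, 115.42], [12.27, 149.76], [-77.06, 257.06], [2.81, 150.46], [-146.56, 146.56]. Speed limits (degrees/s): [147.25, 147.25, 180, 180, 180, 180].

INTERFACE

Orientations are given as a 3x3 rotation matrix whose columns are the frame's x, y, z axes.
In Python, from plant import telemetry, grab_frame, workorder gives the robot as it stands.
- The arm moves only by the tool step_arm, never from a script. Its argument "motion" is one flat list of numbers, 7 for each row, row after row: the shift along the tool's x, y, z in mm, then the turn, a rotation vector about the tool's x, y, z in degrees, then the gripper's target within -1 to 1 (shut at 1, half-way at 0, fully open at -1). A call has 1 to 12 rows; each row is the pose to reach, as a shift and turn from the pose commanded when the call began, along the tool's axes at that moment; what a row does not reach only later rows make up. A row lasts 1/10 s, in which the tool goes at most 50 mm and 8.59 degrees, less where a joint would pass 70% of its speed; a pose out of reach is approached as far as the arm can. A call with a gripper value outside its range is refused whole. The fingers move at their own pace and stop on an object; "force" is the grip in N (left out, the last holds). Time passes only in rows, so rows that repeat a pose let the fingers close. It gives the time, the measured TCP pose, the force, the opening and the grip force at its end, in the units of the state.
- telemetry.observe(): the state, without advancing time (a new reading comes with each control period).
- grab_frame(name): name is "scene" or "side" or "wrist"; returns a dict with "pixels" (384x512x3 uint8, blue, green, red), "camera_matrix" (3x3 intrinsics, pixels), "T" (4x4, takes a point from camera to world coordinates). Camera axes: x right, y down, z forward; pixel columns grow to the right and rows downward; lengths in mm; the calibration is good to about 2 mm. A picture is of the moment at which its call begins. There is no depth.
- workorder.hand_in(): hands the job in; it is judged then, once.
The state is a dict: "clock": time; "joint_positions": joint angles; "qd": joint speeds; "effort": joint torques, N m; "tool_pos": TCP position; "eef_rot": TCP orientation; "ft_force": force on the tool from outside, world axes, zero at the start; "ft_torque": the same for the moment, N m; "opening": finger opening in mm; "gripper_force": force on a finger pad.
Only numpy, scipy, OpenCV 4.12 (cv2) and the standard library are available. Lean on these libraries where they do the work, as an engineer would, in place of code of your own. Each camera call takes 0.05 s, during which the arm holds its last target. There are 200 camera calls.

## Working session

There is one attempt and no reset: what is moved stays moved. The work goes in short steps, Python scripts to look and compute and a tool call to move; the robot and the scene stay as the last step left them, time stands still between calls to the robot, and variables do not carry over. Pictures are saved under pics/ and viewed, at most 10 in all, crops included, and the job is handed in when it is done.

Besides the shell and the picture viewer there is one more tool, called by a JSON object that holds its "method" and its "body". step_arm: Moves the arm, as the interface text tells. Its arguments: {"type":"object","properties":{"motion":{"type":"array","items":{"type":"number"}},"force":{"type":"number"}},"required":["motion"]}

```bash
mkdir -p pics; ls; cat > h.py <<'E'
import numpy as np, cv2, json
from plant import telemetry, grab_frame, workorder
def grab(n,save=None):
    f=grab_frame(n); p=np.array(f["pixels"],dtype=np.uint8)
    K=np.array(f["camera_matrix"]);T=np.array(f["T"])
    if save:
        cv2.imwrite(f"pics/{save}.png",p); np.savez(f"pics/{save}.npz",K=K,T=T)
    return p,K,T
def load(s):
    d=np.load(f"pics/{s}.npz"); return cv2.imread(f"pics/{s}.png"),d["K"],d["T"]
def ray(K,T,u,v):
    d=T[:3,:3]@np.linalg.solve(K,[u,v,1.]); return T[:3,3],d/np.linalg.norm(d)
def onz(K,T,u,v,z):
    o,d=ray(K,T,u,v); return o+d*(z-o[2])/d[2]
def proj(K,T,P):
    q=T[:3,:3].T@(np.asarray(P,float)-T[:3,3]); q=K@q; return q[:2]/q[2]
def tri(a,b):
    A=np.zeros((3,3));r=np.zeros(3)
    for o,d in (a,b):
        M=np.eye(3)-np.outer(d,d);A+=M;r+=M@o
    return np.linalg.solve(A,r)
E
python3 - <<'E'
from h import *
for n in("scene","side","wrist"):
    p,K,T=grab(n,n+"0");print(n,K.round(1).tolist(),T.round(3).tolist())
a=cv2.imread("pics/scene0.png");b=cv2.imread("pics/side0.png")
print(telemetry.observe())
E
```

```text
pics
scene [[431.9, 0.0, 261.9], [0.0, 431.9, 190.8], [0.0, 0.0, 1.0]] [[0.826, 0.466, -0.317, 924.026], [0.563, -0.669, 0.485, -626.2], [0.014, -0.579, -0.815, 1169.441], [0.0, 0.0, 0.0, 1.0]]
side [[402.7, 0.0, 260.3], [0.0, 402.7, 183.3], [0.0, 0.0, 1.0]] [[0.787, -0.38, 0.487, -114.452], [-0.617, -0.509, 0.6, -771.745], [0.02, -0.772, -0.635, 887.974], [0.0, 0.0, 0.0, 1.0]]
wrist [[321.8, 0.0, 254.3], [0.0, 321.8, 191.0], [0.0, 0.0, 1.0]] [[1.0, -0.0, -0.001, 574.6], [-0.001, -0.955, -0.297, 75.801], [-0.001, 0.297, -0.955, 373.087], [0.0, 0.0, 0.0, 1.0]]
{'clock': 0.15, 'joint_positions': array([-1.14550782e+00,  1.83415406e+01,  8.96885398e+01,  1.16985045e-03,
        7.20428763e+01, -1.14604150e+00]), 'qd': array([-0.08091959, -0.03526254, -0.26403854,  0.02059845, -0.07241833,
        0.07787643]), 'effort': array([-9.13009580e-05, -4.15840280e+01, -2.34345907e+01, -1.12702321e-04,
        5.94026569e-03, -2.51738534e-06]), 'tool_pos': array([5.74881690e+02, 1.00397002e-02, 4.04104432e+02]), 'eef_rot': array([[-2.97863361e-06,  9.99999190e-01, -1.27269076e-03],
       [ 9.99999999e-01,  3.03574829e-06,  4.48751737e-05],
       [ 4.48790009e-05, -1.27269063e-03, -9.99999189e-01]]), 'ft_force': array([ 0.55844173, -0.25754268, -0.46301667]), 'ft_torque': array([-0.00191932, -0.01001964, -0.00825595]), 'gripper_force': 0.0, 'opening': 85.642501987165}
```

View pics/scene0.png

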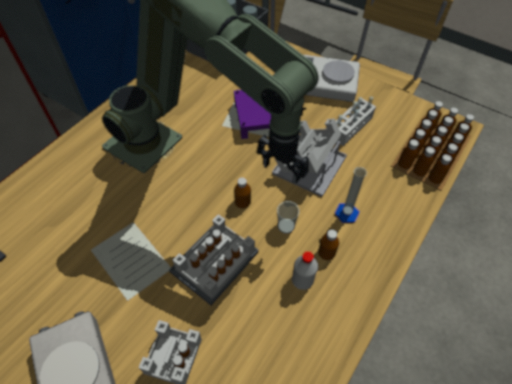

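View pics/side0.png

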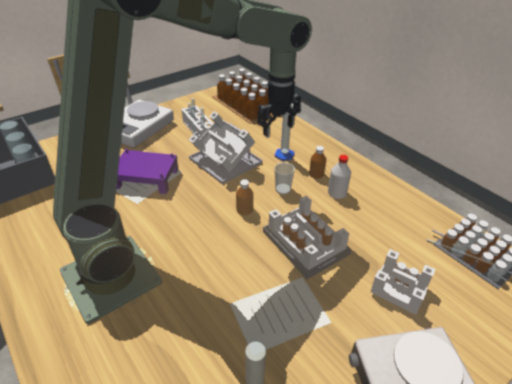

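Candidates (scene pixels): the white tray on the wire drainer at (315,155), the half-size tray at (172,350), the loaded tray at (213,258) and the purple one at (253,112). I choose the one on the drainer. I'll check it in a close crop.

```bash
python3 - <<'E'
from h import *
s=load("scene0")[0];d=load("side0")[0]
c=lambda im,x,y,w,h:cv2.resize(im[y:y+h,x:x+w],(400,300),interpolation=cv2.INTER_CUBIC)
m=np.vstack([np.hstack([c(s,260,105,120,90),c(d,175,95,100,75)]),np.hstack([c(s,160,213,112,84),c(d,255,190,104,78)])])
cv2.imwrite("pics/m1.png",m)
E
```

```text
(no output)
```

View pics/m1.png

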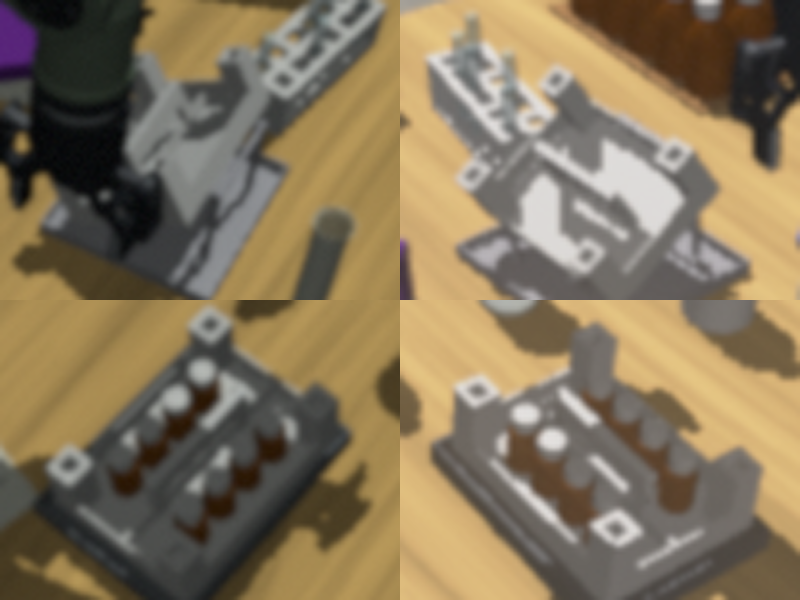

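The crop confirms it: an empty tray on the drainer with its bar at side (220,145), and the tube rack right behind it. The lower row shows the loaded tray's column tops. Next I measure both trays from those tops.

```bash
python3 - <<'E'
from h import *
from scipy.optimize import least_squares
_,Ks,Ts=load("scene0");_,Kd,Td=load("side0")
side=[(243.2,133.7),(213.7,115.5),(193,139.2),(221.5,159)]
def model(p,t,z,pts):
    c,s=np.cos(p[2]),np.sin(p[2]);R=np.array([[c,-s,0],[s,c,0],[0,0,1]])@cv2.Rodrigues(np.array([0,-t,0]))[0]
    return (R@np.array(pts,float).T).T+[p[0],p[1],z]
tops=[(57,82,64),(-57,82,64),(-57,-82,64),(57,-82,64)]
for k in range(4):
    o=[tops[(i+k)%4] for i in range(4)]
    best=min((least_squares(lambda p:np.ravel([proj(Kd,Td,P) for P in model(p,np.radians(32),70,o)])-np.ravel(side),[600,200,y],x_scale=[10,10,.1]) for y in np.arange(0,6.3,.8)),key=lambda r:r.cost)
    print(k,best.x[:2],np.degrees(best.x[2])%360,best.cost,best.fun.round(1))
print("loaded side");
for u,v in[(275.3,213.4),(310.9,249.3),(343.4,234.2),(305.7,200.4)]:print(onz(Kd,Td,u,v,80).round(1))
print("scene")
for u,v in[(179.6,259.2),(209.8,284.4),(249.6,241),(218.8,220)]:print(onz(Ks,Ts,u,v,80).round(1))
for n,u,v in [("amber s",245,213),("beaker",284,190),]:print(n,onz(Kd,Td,u,v,0).round(0))
for n,u,v in [("amber s",243,183),("beaker",288,206)]:print(n,onz(Ks,Ts,u,v,115 if n[0]=="a" else 90).round(0))
E
```

```text
0 [524.08607374 204.51999766] 292.67604650263 373.02154225797494 [ -0.8 -11.3   6.4  14.1   0.4  12.3  -5.3 -14. ]
1 [475.48692412 228.02866867] 193.67013305284968 401.071823157017 [  1.6  13.1  -3.1  15.1  -3.  -12.1   4.1 -14.8]
2 [494.35186941 266.25772174] 121.75612792102692 7.098891411015888 [-2.9  1.1  1.5 -0.4  1.1 -0.9  0.1  0.5]
3 [543.63286322 242.03692924] 4.469356145997591 0.23559063551888487 [ 0.2  0.1 -0.1 -0.4 -0.1 -0.3  0.   0.4]
loaded side
[ 455.1 -142.9   80. ]
[ 442.7 -304.8   80. ]
[ 552.3 -319.3   80. ]
[ 564.7 -154.5   80. ]
scene
[ 444.2 -301.1   80. ]
[ 559.1 -312.    80. ]
[ 570.7 -143.8   80. ]
[ 455.6 -138.3   80. ]
amber s [435. -21.   0.]
beaker [609. -10.   0.]
amber s [451.  -8. 115.]
beaker [600.  14.  90.]
```

```bash
cat >> h.py <<'E'
from scipy.spatial.transform import Rotation as Ro
def trayR(yaw,tilt): return Ro.from_euler("ZY",[yaw,-tilt],degrees=True).as_matrix()
def goal(origin,yaw,tilt,up,ref=None):
    "tool shift/turn so that the grasp point is 'up' mm above tray origin along tray z"
    R=trayR(yaw,tilt); tr=np.c_[R[:,1],R[:,0],-R[:,2]]
    p=np.array(origin,float)+R[:,2]*(up+155)
    s=telemetry.observe() if ref is None else ref
    R0=np.array(s["eef_rot"]);print("tcp goal",p.round(1),"shift",(R0.T@(p-s["tool_pos"])).round(1),"turn",Ro.from_matrix(R0.T@tr).as_rotvec(degrees=True).round(2))
E
python3 - <<'E'
from h import *
goal([543.6,242,70],4.5,32,46+115)
E
```

```text
tcp goal [376.7 228.9 338. ] shift [ 228.8 -198.1   66.4] turn [-32.06   1.25  -4.38]
```

{"method": "step_arm", "body": {"motion": [229,-198,66,-32,1.2,-4.4,-1,229,-198,66,-32,1.2,-4.4,-1,229,-198,66,-32,1.2,-4.4,-1,229,-198,66,-32,1.2,-4.4,-1,229,-198,66,-32,1.2,-4.4,-1,229,-198,66,-32,1.2,-4.4,-1,229,-198,66,-32,1.2,-4.4,-1,229,-198,66,-32,1.2,-4.4,-1,229,-198,66,-32,1.2,-4.4,-1]}}

```text
clock: 1.05
tool_pos: [377.0, 229.2, 338.8]
eef_rot: [[-0.08, 0.845, 0.529], [0.997, 0.068, 0.041], [-0.001, 0.53, -0.848]]
ft_force: [-0.2, -0.2, 1.7]
opening: 85.6
gripper_force: 0.0
```

```bash
python3 - <<'E'
from h import *
p,K,T=grab("wrist","w1");print(telemetry.observe()["tool_pos"])
cv2.imwrite("pics/w1b.png",cv2.resize(p,(768,576),interpolation=cv2.INTER_CUBIC))
R=trayR(4.5,32)
for q in [(57,82,64),(-57,82,64),(-57,-82,64),(57,-82,64),(0,55,58),(0,-55,58)]: print(q,(proj(K,T,R@q+[543.6,242,70])*1.5).round())
E
```

```text
[377.42926073 228.77020995 338.9394751 ]
(57, 82, 64) [511. 122.]
(-57, 82, 64) [249. 121.]
(-57, -82, 64) [273. 445.]
(57, -82, 64) [486. 445.]
(0, 55, 58) [380. 184.]
(0, -55, 58) [380. 394.]
```

View pics/w1b.png

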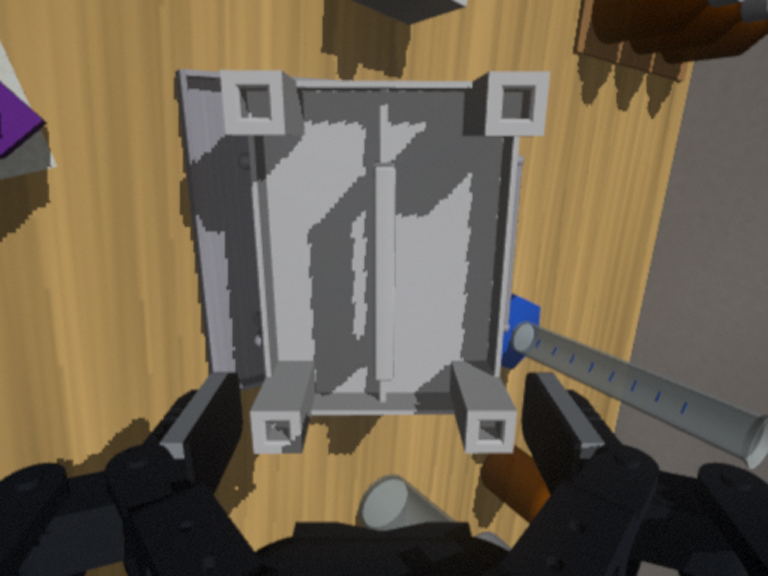

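The wrist view shows the tray with its sockets at (255,102), (517,102), (279,431) and (490,431), and the bar along column 384. It lies a few mm further in y than estimated, and the cylinder foot is just behind its high edge. I'll refine the pose.

```bash
python3 - <<'E'
from h import *
from scipy.optimize import least_squares
_,K,T=load("w1")
P=[(-57,82,64),(57,82,64),(-57,-82,64),(57,-82,64),(0,55,58),(0,-55,58)]
o=np.array([(255,102),(517,102),(279,431),(490,431),(385,165),(384,380)])/1.5
f=lambda p:np.ravel([proj(K,T,trayR(p[2],p[3])@q+[p[0],p[1],p[4]]) for q in P])-o.ravel()
r=least_squares(f,[543,242,4.5,32,70],x_scale=[10,10,1,1,10]);print(r.x,r.fun.round(1))
g=lambda p:f([p[0],p[1],p[2],32,70])
r=least_squares(g,[543,242,4.5]);x,y,w=r.x;print(r.x,r.fun.round(1))
goal([x,y,70],w,32,46); goal([x,y,70],w,32,46+130)
E
```

```text
[545.90909537 250.11452731   4.47062348  32.00684261  69.98470304] [-0.6  0.   0.3  0.4 -0.9 -0.5  0.7 -0.3  0.3  0.5  0.3 -0.3]
[545.89384519 250.11700668   4.47094102] [-0.6  0.   0.3  0.4 -0.9 -0.5  0.7 -0.3  0.3  0.5  0.3 -0.3]
tcp goal [439.7 241.8 240.5] shift [  8.2   1.3 117. ] turn [0.04 0.05 0.04]
tcp goal [371.  236.4 350.7] shift [  8.1   1.3 -13. ] turn [0.04 0.05 0.04]
```

{"method": "step_arm", "body": {"motion": [8,1.3,0,0,0,0,0,8,1.3,20,0,0,0,0,8,1.3,45,0,0,0,0,8,1.3,70,0,0,0,0,8,1.3,90,0,0,0,0,8,1.3,105,0,0,0,0,8,1.3,117,0,0,0,0,8,1.3,117,0,0,0,0]}}

```text
clock: 1.9
tool_pos: [440.6, 241.3, 239.0]
eef_rot: [[-0.076, 0.846, 0.527], [0.997, 0.066, 0.039], [-0.002, 0.529, -0.849]]
ft_force: [-0.1, 0.3, 0.3]
opening: 42.7
gripper_force: 0.0
```

{"method": "step_arm", "body": {"motion": [0,0,0,0,0,0,1,0,0,0,0,0,0,1,0,0,0,0,0,0,1,0,0,0,0,0,0,1,0,0,0,0,0,0,1,0,0,0,0,0,0,1,0,0,0,0,0,0,1,0,0,0,0,0,0,1], "force": 60}}

```text
clock: 2.7
tool_pos: [439.2, 241.8, 240.8]
eef_rot: [[-0.078, 0.845, 0.53], [0.997, 0.067, 0.041], [-0.001, 0.531, -0.847]]
ft_force: [-2.8, -1.7, 6.8]
opening: 9.0
gripper_force: 59.6
```

{"method": "step_arm", "body": {"motion": [0,0,-5,0,0,0,1,0,0,-15,0,0,0,1,0,0,-30,0,0,0,1,0,0,-45,0,0,0,1,0,0,-60,0,0,0,1,0,0,-75,0,0,0,1,0,0,-75,0,0,0,1], "force": 100}}

```text
clock: 3.4
tool_pos: [398.8, 238.7, 304.4]
eef_rot: [[-0.079, 0.845, 0.529], [0.997, 0.067, 0.042], [-0.0, 0.531, -0.848]]
ft_force: [-0.8, 0.9, -4.7]
opening: 8.6
gripper_force: 98.1
```

```bash
python3 - <<'E'
from h import *
p,K,T=grab("wrist","w2");s=telemetry.observe();print({k:s[k] for k in("ft_force","ft_torque","opening","tool_pos")})
q=load("side0");d,_,_=grab("side","s2")
cv2.imwrite("pics/m2.png",np.hstack([cv2.resize(p,(400,300)),cv2.resize(d[60:210,120:320],(400,300))]))
# goal: level, 350 origin... over loaded tray with standoff; give two stages
R=np.array(s["eef_rot"])
print("up100",(R.T@[0,0,100]).round(1))
goal([500,180,230],-4.3,0,46)
goal([506,-227,190],-4.3,0,46)
E
```

```text
{'ft_force': array([-0.60189023, -1.23664271, -4.35444011]), 'ft_torque': array([-0.07093785,  0.69053404, -0.00619979]), 'opening': 8.20399478299647, 'tool_pos': array([399.09348069, 238.66691653, 303.72536728])}
up100 [ -0.1  53.  -84.8]
tcp goal [500. 180. 431.] shift [-66.5 148.9 -57.7] turn [31.89 -2.37  8.6 ]
tcp goal [ 506. -227.  391.] shift [-472.7  105.3  -36.9] turn [31.89 -2.37  8.6 ]
```

View pics/m2.png

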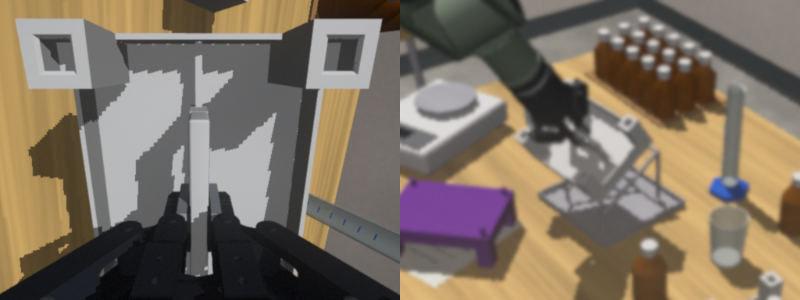

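The tray is held square in the fingers (bar centred) and is clear of the drainer, with the cylinder and beaker well off. I level it and lift higher.

{"method": "step_arm", "body": {"motion": [-10,35,-40,2,-0.2,0.6,1,-20,60,-55,7,-0.6,2,1,-35,90,-60,14,-1,4,1,-50,120,-60,21,-1.6,6,1,-60,140,-58,27,-2,7.5,1,-66,149,-58,31.9,-2.4,8.6,1,-66,149,-58,31.9,-2.4,8.6,1,-66,149,-58,31.9,-2.4,8.6,1]}}

```text
clock: 4.3
tool_pos: [500.5, 180.5, 430.4]
eef_rot: [[0.076, 0.997, 0.0], [0.997, -0.076, -0.001], [-0.001, 0.001, -1.0]]
ft_force: [0.8, -0.3, -4.7]
opening: 8.4
gripper_force: 98.7
```

```bash
python3 - <<'E'
from h import *
s=telemetry.observe();print(s["tool_pos"],s["joint_positions"].round(1))
goal([500,-30,230],-4.3,0,46);goal([506,-227,210],-4.3,0,46)
E
```

```text
[500.45224511 180.50823282 430.42145371] [18.6 13.5 92.7 -0.1 73.8 23. ]
tcp goal [500. -30. 431.] shift [-209.9   15.5   -0.4] turn [ 0.03  0.05 -0.04]
tcp goal [ 506. -227.  411.] shift [-405.9   36.3   19.8] turn [ 0.03  0.05 -0.04]
```

```bash
python3 - <<'E'
from h import *
p,K,T=load("wrist0")
for P in[(455,-140,80),(568,-149,80),(443,-303,80),(555,-316,80)]:print(proj(K,T,P).round(1))
s=load("scene0")[0];d=load("side0")[0]
c=lambda im,x,y,w,h,k:cv2.resize(im[y:y+h,x:x+w],(w*k,h*k),interpolation=cv2.INTER_CUBIC)
top=np.hstack([c(s,170,212,90,84,4),c(d,265,190,90,84,4)]) #720x336
cv2.imwrite("pics/m3.png",np.vstack([top,np.hstack([cv2.resize(p,(344,258)),c(p,60,255,188,129,2)[:258]])]))
E
```

```text
[142.7 302.3]
[248.4 309.5]
[146.7 416.2]
[238.7 424.2]
```

View pics/m3.png

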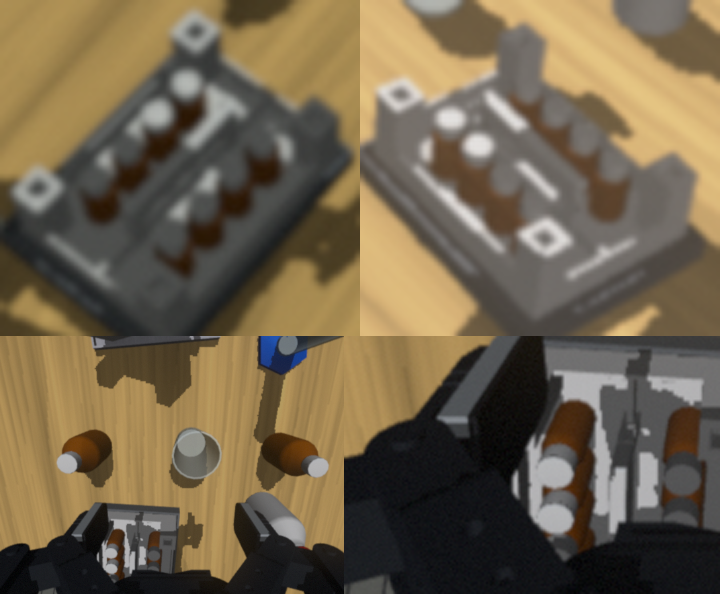

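{"method": "step_arm", "body": {"motion": [-30,3,0,0,0,0,1,-70,7,0,0,0,0,1,-115,10,0,0,0,0,1,-160,14,0,0,0,0,1,-205,18,0,0,0,0,1,-250,22,0,0,0,0,1,-295,26,0,0,0,0,1,-340,30,10,0,0,0,1,-380,34,30,0,0,0,1,-400,36,60,0,0,0,1,-406,36,80,0,0,0,1,-406,36,80,0,0,0,1]}}

```text
clock: 5.5
tool_pos: [504.1, -226.6, 348.3]
eef_rot: [[0.076, 0.997, -0.006], [0.997, -0.076, 0.003], [0.002, -0.006, -1.0]]
ft_force: [-0.3, 0.4, -4.5]
opening: 8.7
gripper_force: 98.4
```

```bash
python3 - <<'E'
from h import *
st=telemetry.observe();print(st["tool_pos"],st["eef_rot"].round(4).tolist())
S=grab("scene","scene3");D=grab("side","side3")
W=grab("wrist","w3")
R0=np.array(st["eef_rot"]);tp=np.array(st["tool_pos"])
R=np.c_[R0[:,1],R0[:,0],-R0[:,2]]; o=tp-R[:,2]*201
print("held origin",o.round(1))
for n,(p,K,T) in(("scene",S),("side",D)):
    print(n,[proj(K,T,R@np.array(q)+o).round(1).tolist() for q in[(-57,-82,64),(-57,82,64),(57,82,64),(57,-82,64)]])
c=lambda im,x,y,w,h,k:cv2.resize(im[y:y+h,x:x+w],(w*k,h*k),interpolation=cv2.INTER_CUBIC)
cv2.imwrite("pics/m4.png",np.vstack([np.hstack([c(S[0],150,180,100,75,4),c(D[0],260,160,100,75,4)]),np.hstack([cv2.resize(W[0],(400,300)),c(load("wrist0")[0],200,284,80,60,5)])]))
E
```

```text
[ 504.08678009 -226.6311251   348.27403092] [[0.0757, 0.9971, -0.0059], [0.9971, -0.0757, 0.0026], [0.0022, -0.006, -1.0]]
held origin [ 502.9 -226.1  147.3]
scene [[170.4, 235.7], [214.2, 194.4], [246.7, 217.2], [203.5, 261.7]]
side [[315.2, 213.4], [276.1, 177.8], [309.0, 164.4], [349.5, 197.0]]
```

View pics/m4.png

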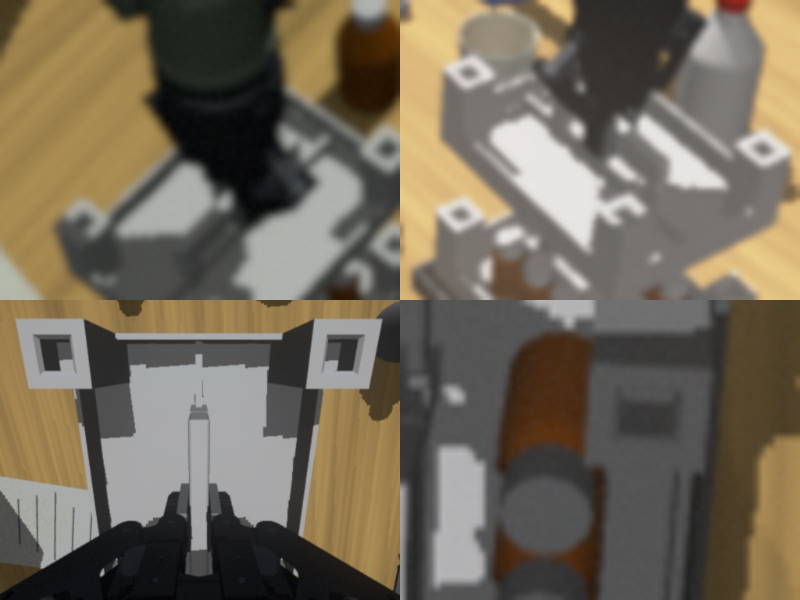

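```bash
python3 - <<'E'
from h import *
_,Ks,Ts=load("scene0");_,Kd,Td=load("side0");_,Kw,Tw=load("wrist0");_,K3,T3=load("w3")
def lit(im,x,y,t=None):
    g=cv2.cvtColor(im,cv2.COLOR_BGR2GRAY)[y-9:y+10,x-9:x+10]
    m=(g>(t or 175)).astype(np.uint8)
    n,l,stt,c=cv2.connectedComponentsWithStats(m); 
    k=1+np.argmax(stt[1:,4]); h=cv2.convexHull(np.argwhere(l==k)[:,::-1].astype(np.int32)); M=cv2.moments(h)
    return x-9+M["m10"]/M["m00"],y-9+M["m01"]/M["m00"],stt[k].tolist()
for n,pts,th,b in(("scene0",[(180,259),(219,220)],150,(0,0)),("side0",[(311,249),(275,214)],185,(1.2,0))):
    im,K,T=load(n)
    for x,y in pts:
        u,v,a=lit(im,x,y,th);print(n,round(u,1),round(v,1),a,onz(K,T,u-b[0],v-b[1],80).round(1))
im,K,T=load("side3")
for x,y in[(277,178),(351,197)]:print("held",lit(im,x,y,185))
print("scene3 held",lit(load("scene3")[0],247,217,150))
for u,v in((249.6,306.4),):print("w0",onz(Kw,Tw,u,v,80).round(1))
st=telemetry.observe();R0=np.array(st["eef_rot"]);tp=np.array(st["tool_pos"]);R=np.c_[R0[:,1],R0[:,0],-R0[:,2]];o=tp-R[:,2]*201
print([proj(K3,T3,R@np.array(q)+o).round(1) for q in[(-57,82,64),(57,82,64)]])
for z0 in(64,):
  for u,v in((70.4,67.8),(441.6,67.8)):
    P=onz(K3,T3,u,v,o[2]+z0);print("held local",(R.T@(P-o)).round(1))
E
```

```text
scene0 178.8 258.0 [4, 3, 9, 11, 34] [ 440.1 -299.6   80. ]
scene0 217.8 217.6 [2, 3, 12, 7, 39] [ 448.2 -133.4   80. ]
side0 310.8 248.7 [3, 5, 12, 8, 43] [ 441.5 -301.2   80. ]
side0 273.2 211.3 [0, 0, 19, 13, 106] [ 453.2 -130.3   80. ]
held (273.60125786163525, 175.90943396226416, [0, 0, 15, 14, 100])
held (352.93510324483776, 197.56637168141594, [3, 3, 16, 15, 79])
scene3 held (246.63589743589745, 215.97948717948717, [3, 4, 12, 10, 46])
w0 [ 569.3 -145.1   80. ]
[array([70.7, 70. ]), array([442.7,  69.6])]
held local [-56.9  82.6  64.2]
held local [56.6 82.5 63.9]
```

```bash
python3 - <<'E'
from h import *
from scipy.optimize import least_squares
im,K,T=load("wrist0")
e=cv2.Canny(cv2.cvtColor(im,cv2.COLOR_BGR2GRAY),40,120); e[:250]=0
L=cv2.HoughLinesP(e[:, :],1,np.pi/720,20,minLineLength=28,maxLineGap=3)
for x1,y1,x2,y2 in L[:,0]:
    if 150<x1<275:
        a=onz(K,T,x1,y1,80);b=onz(K,T,x2,y2,80);d=b-a
        print((x1,y1,x2,y2),a.round(0)[:2],b.round(0)[:2],round(np.degrees(np.arctan2(d[1],d[0])),1))
goal([506.2,-223.4-.5,112],-4.2,0,46)
E
```

```text
(np.int32(181), np.int32(250), np.int32(210), np.int32(251)) [500. -78.] [529. -79.] -2.2
(np.int32(213), np.int32(264), np.int32(267), np.int32(267)) [532. -94.] [587. -97.] -3.6
(np.int32(223), np.int32(261), np.int32(267), np.int32(264)) [542. -90.] [587. -94.] -4.4
(np.int32(159), np.int32(257), np.int32(187), np.int32(258)) [477. -86.] [506. -87.] -2.3
(np.int32(185), np.int32(343), np.int32(185), np.int32(292)) [ 497. -193.] [ 501. -127.] 86.3
(np.int32(259), np.int32(352), np.int32(262), np.int32(319)) [ 580. -206.] [ 583. -161.] 86.0
(np.int32(264), np.int32(307), np.int32(267), np.int32(257)) [ 585. -146.] [587. -86.] 87.6
(np.int32(255), np.int32(353), np.int32(258), np.int32(318)) [ 575. -207.] [ 578. -160.] 86.1
(np.int32(152), np.int32(314), np.int32(153), np.int32(345)) [ 464. -155.] [ 461. -196.] -93.9
(np.int32(239), np.int32(347), np.int32(241), np.int32(319)) [ 557. -199.] [ 560. -161.] 85.9
tcp goal [ 506.2 -223.9  313. ] shift [ 2.2  0.1 40. ] turn [ 0.17  0.03 -0.04]
```

{"method": "step_arm", "body": {"motion": [2.2,0.1,10,0.17,0,-0.14,1,2.2,0.1,20,0.17,0,-0.14,1,2.2,0.1,30,0.17,0,-0.14,1,2.2,0.1,37,0.17,0,-0.14,1,2.2,0.1,40,0.17,0,-0.14,1,2.2,0.1,40,0.17,0,-0.14,1,2.2,0.1,40,0.17,0,-0.14,1]}}

```text
clock: 6.35
tool_pos: [506.1, -224.9, 312.2]
eef_rot: [[0.073, 0.997, -0.001], [0.997, -0.073, 0.0], [-0.0, -0.001, -1.0]]
ft_force: [-0.8, 0.0, -4.5]
opening: 8.7
gripper_force: 98.8
```

```bash
python3 - <<'E'
from h import *
goal([506.2,-223.9,92],-4.1,0,46)
S=grab("scene","scene4");D=grab("side","side4")
c=lambda im,x,y,w,h,k:cv2.resize(im[y:y+h,x:x+w],(w*k,h*k),interpolation=cv2.INTER_CUBIC)
cv2.imwrite("pics/m5.png",np.hstack([c(S[0],165,205,100,100,4),c(D[0],265,165,100,100,4)]))
st=telemetry.observe();print(st["tool_pos"],st["ft_force"])
E
```

```text
tcp goal [ 506.2 -223.9  293. ] shift [ 1.   0.1 19.2] turn [-0.08  0.   -0.08]
[ 506.05748098 -224.89694556  312.43031832] [ 0.63292297  0.25438209 -4.81468278]
```

View pics/m5.png

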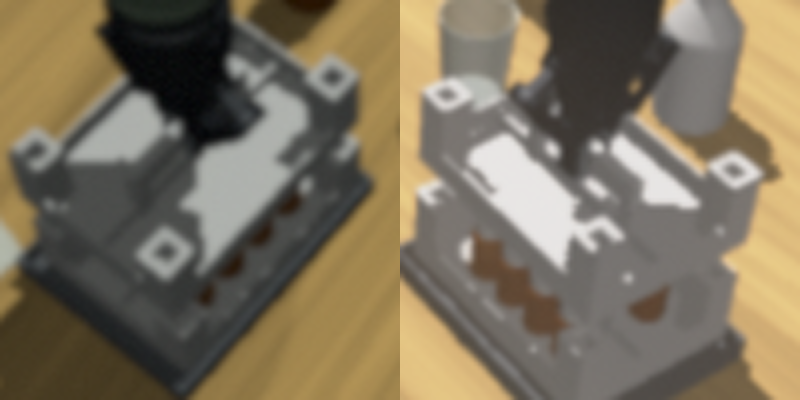

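The held tray now sits straight over the loaded one in both views. I'll feel downward slowly.

{"method": "step_arm", "body": {"motion": [1,0.1,5,0,0,-0.08,1,1,0.1,10,0,0,-0.08,1,1,0.1,14,0,0,-0.08,1,1,0.1,17,0,0,-0.08,1,1,0.1,18,0,0,-0.08,1,1,0.1,19,0,0,-0.08,1,1,0.1,19.5,0,0,-0.08,1,1,0.1,20,0,0,-0.08,1,1,0.1,20.5,0,0,-0.08,1,1,0.1,20.5,0,0,-0.08,1]}}

```text
clock: 7.45
tool_pos: [506.0, -223.8, 291.5]
eef_rot: [[0.071, 0.997, -0.002], [0.997, -0.071, 0.0], [0.0, -0.002, -1.0]]
ft_force: [-0.0, 0.5, -4.8]
opening: 8.6
gripper_force: 98.8
```

{"method": "step_arm", "body": {"motion": [0,0,0.7,0,0,0,1,0,0,1.4,0,0,0,1,0,0,2,0,0,0,1,0,0,2,0,0,0,1]}}

```text
clock: 7.85
tool_pos: [506.0, -223.7, 289.4]
eef_rot: [[0.071, 0.997, -0.002], [0.997, -0.071, 0.0], [0.0, -0.002, -1.0]]
ft_force: [-0.3, 0.4, -3.2]
opening: 8.1
gripper_force: 98.8
```

{"method": "step_arm", "body": {"motion": [0,0,0.7,0,0,0,1,0,0,1.4,0,0,0,1,0,0,2,0,0,0,1,0,0,2,0,0,0,1]}}

```text
clock: 8.25
tool_pos: [506.0, -223.7, 287.4]
eef_rot: [[0.071, 0.997, -0.002], [0.997, -0.071, 0.0], [0.0, -0.002, -1.0]]
ft_force: [-0.7, -0.4, -4.4]
opening: 8.6
gripper_force: 98.8
```

Origin is at about 86.4, with no contact force and no sideways force, so the pins are in. I continue down.

{"method": "step_arm", "body": {"motion": [0,0,0.8,0,0,0,1,0,0,1.6,0,0,0,1,0,0,2.4,0,0,0,1,0,0,3.2,0,0,0,1,0,0,4,0,0,0,1,0,0,4,0,0,0,1]}}

```text
clock: 8.85
tool_pos: [506.0, -223.7, 283.4]
eef_rot: [[0.071, 0.997, -0.002], [0.997, -0.071, 0.0], [0.0, -0.002, -1.0]]
ft_force: [0.1, 0.6, -4.8]
opening: 8.8
gripper_force: 98.8
```

{"method": "step_arm", "body": {"motion": [0,0,0.4,0,0,0,1,0,0,0.8,0,0,0,1,0,0,1.2,0,0,0,1,0,0,1.2,0,0,0,1]}}

```text
clock: 9.25
tool_pos: [506.0, -223.7, 282.3]
eef_rot: [[0.071, 0.997, -0.002], [0.997, -0.071, 0.0], [0.0, -0.002, -1.0]]
ft_force: [0.2, -1.4, -4.6]
opening: 8.4
gripper_force: 98.8
```

{"method": "step_arm", "body": {"motion": [0,0,0.4,0,0,0,1,0,0,0.8,0,0,0,1,0,0,1.2,0,0,0,1,0,0,1.2,0,0,0,1]}}

```text
clock: 9.65
tool_pos: [506.1, -223.8, 281.3]
eef_rot: [[0.071, 0.997, -0.002], [0.997, -0.071, 0.0], [0.0, -0.002, -1.0]]
ft_force: [-0.5, 0.9, -4.0]
opening: 8.6
gripper_force: 98.7
```

{"method": "step_arm", "body": {"motion": [0,0,0.4,0,0,0,1,0,0,0.8,0,0,0,1,0,0,0.8,0,0,0,1]}}

```text
clock: 9.95
tool_pos: [506.1, -223.8, 281.0]
eef_rot: [[0.071, 0.997, -0.001], [0.997, -0.071, -0.0], [-0.0, -0.001, -1.0]]
ft_force: [-1.5, 0.3, 4.1]
opening: 8.8
gripper_force: 99.9
```

Firm contact with the origin at 80.0 mm: flush. I release and rise.

{"method": "step_arm", "body": {"motion": [0,0,0,0,0,0,0.7,0,0,0,0,0,0,0.4,0,0,0,0,0,0,0.2,0,0,0,0,0,0,0,0,0,0,0,0,0,0,0,0,0,0,0,0,0,0,0,0,0,0,0,0], "force": 20}}

```text
clock: 10.65
tool_pos: [506.0, -223.8, 280.3]
eef_rot: [[0.071, 0.997, -0.002], [0.997, -0.071, 0.0], [0.0, -0.002, -1.0]]
ft_force: [1.5, -1.0, -0.3]
opening: 42.8
gripper_force: 0.0
```

{"method": "step_arm", "body": {"motion": [0,0,-5,0,0,0,0,0,0,-20,0,0,0,0,0,0,-50,0,0,0,0,0,0,-90,0,0,0,0,0,0,-130,0,0,0,0,0,0,-150,0,0,0,0,0,0,-150,0,0,0,0]}}

```text
clock: 11.35
tool_pos: [506.6, -223.9, 434.4]
eef_rot: [[0.071, 0.997, 0.006], [0.997, -0.071, -0.003], [-0.003, 0.006, -1.0]]
ft_force: [-0.1, 0.0, 1.1]
opening: 42.7
gripper_force: 0.0
```

```bash
python3 - <<'E'
from h import *
W=grab("wrist","w5");S=grab("scene","scene5");D=grab("side","side5")
c=lambda im,x,y,w,h,k:cv2.resize(im[y:y+h,x:x+w],(w*k,h*k),interpolation=cv2.INTER_CUBIC)
cv2.imwrite("pics/m6.png",np.vstack([np.hstack([c(S[0],165,215,100,75,4),c(D[0],265,175,100,75,4)]),np.hstack([cv2.resize(W[0],(400,300)),cv2.resize(S[0],(400,300))])]))
E
```

```text
(no output)
```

View pics/m6.png

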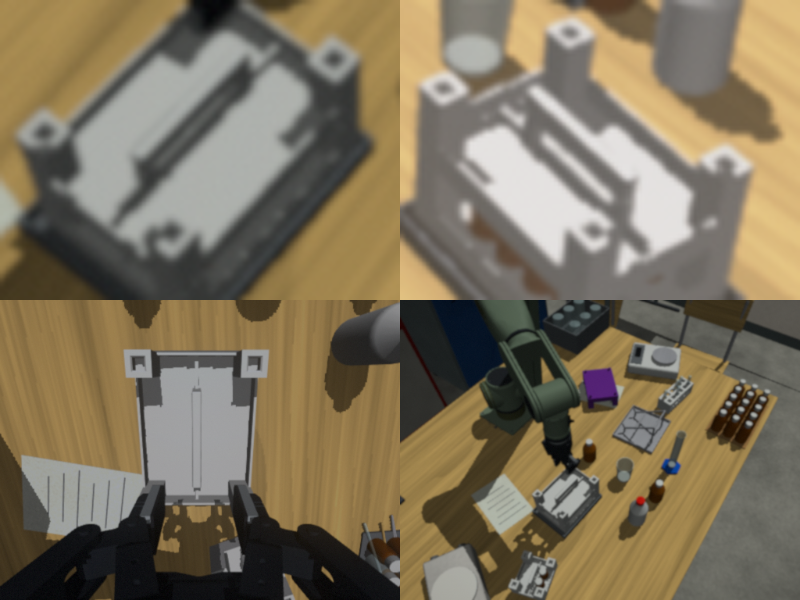

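The tray sits flush and level on the loaded one, its column tops at side (276,197) and (346,215). All the bystanders stand where they were and the gripper is clear.

```bash
python3 -c "
from plant import workorder
print(workorder.hand_in())"
```

```text
the job is handed in; nothing more can be done
None
```

The empty tray is stacked on the loaded tray, released and handed in: firm contact came with its origin about 80 mm above the bench (flush), and nothing around it moved in the last pictures; the hand-in gave no verdict.

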